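# Load the oven carriage with its brake on

### The job

Park the oven-loading carriage by pulling its brake lever up to the third (green-marked) notch and leaving it there. With the brake on, slide every lidded loaf tin - never lifting it off the surface - into a yellow-outlined bay of its own, squarely within the outline, and hang every topping pail by its bail on the hook stand of its own colour. Only when all is loaded press the red release button so that the lever drops fully down, and leave everything else on the bench where it stands.

Things in the scene. Friction and masses are not known exactly. Their poses are not given: they have to be found in the camera images.
- brake (a joint): Hand-brake lever, rad: 0 = down (arm to the box's -x, 20 degrees above level), grows as it is pulled up and over to the box's +x, to 0.95. One-way ratchet, notches at 0.2, 0.4, 0.6, 0.8; the THIRD (0.6) has the green mark. Lift a little past it (0.62 to 0.75) and let go: a spring (3 N at the grip) settles it back on the last notch passed. Only with the button held in does it drop back to 0.
- brake_grip (a point): Centre of the lever's black rubber grip, 26 mm thick, 135 mm from the hinge axis (it runs from 92 to 173 mm along the steel arm); 141 mm high when the lever is down. Its frame turns with the lever.
- brake_hinge (a point): Point on the lever's hinge axis, 95 mm above the bench; axes of the brake box: x from the lever's side towards the button, y along the hinge axis, z up. The box is 190 mm long (x -75 to +115 from the hinge), 76 mm wide, 82 mm tall.
- release (a joint): Red round release button on top of the brake box, behind the lever. Travel in m, 0 = up, 0.008 = fully down; 1.6 N at the start, 4.8 N fully down. The ratchet lets go beyond about 0.004: press it beyond 0.006. It bobs down up to 4 mm by itself as the lever clicks over a notch.
- release_top (a point): Centre of the red button's top face (34 mm across), 80 mm behind the hinge (box +x), 104 mm above the bench when up.
- bay0 (a point): Centre, at bench height, of one of the three yellow-outlined bays (outline 94 x 130 mm outside) on the grey carriage deck. The deck is flush with the bench, with no edge to cross. y axis: the bay's long side; neighbouring bays are 115 mm apart along x.
- tin0: Lidded loaf tin of dark and bright steel, 74 mm (x) by 110 mm (y) and 70 mm tall, 0.4 to 0.7 kg, on a slick foot (friction about 0.2), with an upright orange handle on the lid: 14 mm thick (x), 64 mm long (y), from 70 to 110 mm high. Origin: centre of the underside. It may be absent. It may go in any free bay, either way round, with its y along the bay's y.
- bay1 (a point): Centre, at bench height, of one of the three yellow-outlined bays (outline 94 x 130 mm outside) on the grey carriage deck. The deck is flush with the bench, with no edge to cross. y axis: the bay's long side; neighbouring bays are 115 mm apart along x.
- tin1: Lidded loaf tin of dark and bright steel, 74 mm (x) by 110 mm (y) and 70 mm tall, 0.4 to 0.7 kg, on a slick foot (friction about 0.2), with an upright orange handle on the lid: 14 mm thick (x), 64 mm long (y), from 70 to 110 mm high. Origin: centre of the underside. It may be absent. It may go in any free bay, either way round, with its y along the bay's y.
- bay2 (a point): Centre, at bench height, of one of the three yellow-outlined bays (outline 94 x 130 mm outside) on the grey carriage deck. The deck is flush with the bench, with no edge to cross. y axis: the bay's long side; neighbouring bays are 115 mm apart along x.
- tin2: Lidded loaf tin of dark and bright steel, 74 mm (x) by 110 mm (y) and 70 mm tall, 0.4 to 0.7 kg, on a slick foot (friction about 0.2), with an upright orange handle on the lid: 14 mm thick (x), 64 mm long (y), from 70 to 110 mm high. Origin: centre of the underside. It may be absent. It may go in any free bay, either way round, with its y along the bay's y.
- pail_blue: Blue topping pail with a white lid, 104 mm across and 60 mm tall, 0.2 to 0.4 kg, with a rigid upright steel bail handle: two uprights at y = +-68 mm and a 10 mm thick level bar along y, 135 mm above the underside. Origin: centre of the underside. It may be absent.
- pail_blue_bar (a point): Middle of that pail's bail bar (bar along y); grip it here, closing along x; there are 75 mm clear between the lid and the middle of the bar.
- hook_blue: Blue hook stand, fixed: base 100 x 120 mm, post at its origin; twin hook pointing to the stand's -x: two prongs 8 mm thick at y = +-42 mm, upturned tips at x = -100 mm, 284 mm high. The bail bar lies across both prongs, along y; the gripper passes between. Bring the bar in over the tips at 305 mm (prongs between bar and lid), then lower.
- hook_blue_seat (a point): Where the middle of the bail bar lies when hung on the blue hook: 70 mm before the post (stand's -x), 259 mm above the bench, 9 mm above the trough of the prongs. Axes as the stand.
- pail_green: Green topping pail with a white lid, 104 mm across and 60 mm tall, 0.2 to 0.4 kg, with a rigid upright steel bail handle: two uprights at y = +-68 mm and a 10 mm thick level bar along y, 135 mm above the underside. Origin: centre of the underside. It may be absent.
- pail_green_bar (a point): Middle of that pail's bail bar (bar along y); grip it here, closing along x; there are 75 mm clear between the lid and the middle of the bar.
- hook_green: Green hook stand, fixed: base 100 x 120 mm, post at its origin; twin hook pointing to the stand's -x: two prongs 8 mm thick at y = +-42 mm, upturned tips at x = -100 mm, 284 mm high. The bail bar lies across both prongs, along y; the gripper passes between. Bring the bar in over the tips at 305 mm (prongs between bar and lid), then lower.
- hook_green_seat (a point): Where the middle of the bail bar lies when hung on the green hook: 70 mm before the post (stand's -x), 259 mm above the bench, 9 mm above the trough of the prongs. Axes as the stand.
- jar: Bystander: jar with a red cap, 56 mm across, 85 mm tall. Leave it alone.
- can: Bystander: can, 66 mm across, 100 mm tall. Leave it alone.
- brush: Bystander: brush lying beyond the bays. Leave it alone.
Things that resemble listed ones, but are neither listed nor needed, are in the scene too. Leave any pink look-alike of the pail_blue alone.

How it is judged (in metres and radians):
On the way, in this order (a step that is already met when the one before it is completed fails the run):
1. the brake lever rests in the third notch (value of joint brake between 0.55 and 0.68 rad and velocity of joint brake between -0.1 and 0.1 rad/s), for 0.5 s.
2. with the brake on in that notch, every tin is in a bay and every pail on its hook (value of joint brake between 0.55 and 0.68 rad and ((horizontal distance between tin0 and bay0 below 0.018 m and angle between the y axis of tin0 and the y axis of bay0, either way round below 0.2 rad) or (horizontal distance between tin0 and bay1 below 0.018 m and angle between the y axis of tin0 and the y axis of bay1, either way round below 0.2 rad) or (horizontal distance between tin0 and bay2 below 0.018 m and angle between the y axis of tin0 and the y axis of bay2, either way round below 0.2 rad)) and angle between each of tin0, tin1, tin2's own z axis and vertical below 0.1 rad and linear speed of each of tin0, tin1, tin2 below 0.03 m/s and ((horizontal distance between tin1 and bay0 below 0.018 m and angle between the y axis of tin1 and the y axis of bay0, either way round below 0.2 rad) or (horizontal distance between tin1 and bay1 below 0.018 m and angle between the y axis of tin1 and the y axis of bay1, either way round below 0.2 rad) or (horizontal distance between tin1 and bay2 below 0.018 m and angle between the y axis of tin1 and the y axis of bay2, either way round below 0.2 rad)) and ((horizontal distance between tin2 and bay0 below 0.018 m and angle between the y axis of tin2 and the y axis of bay0, either way round below 0.2 rad) or (horizontal distance between tin2 and bay1 below 0.018 m and angle between the y axis of tin2 and the y axis of bay1, either way round below 0.2 rad) or (horizontal distance between tin2 and bay2 below 0.018 m and angle between the y axis of tin2 and the y axis of bay2, either way round below 0.2 rad)) and distance between pail_blue_bar and hook_blue_seat below 0.028 m and angle between each of pail_blue, pail_green's own z axis and vertical below 0.4 rad and linear speed of each of pail_blue, pail_green below 0.06 m/s and distance between pail_green_bar and hook_green_seat below 0.028 m), for 0.3 s.
3. the release button is pressed (value of joint release above 0.005 m).
At the end, for the whole second after the job is handed in: Every tin present stands flat and still in a bay (centre within 18 mm of the bay's centre, turned less than 0.2 rad); every pail present hangs still with its bar within 28 mm of the seat of its own colour's hook; the brake lever is down (below 0.08 rad) and the button is up (((horizontal distance between tin0 and bay0 below 0.018 m and angle between the y axis of tin0 and the y axis of bay0, either way round below 0.2 rad) or (horizontal distance between tin0 and bay1 below 0.018 m and angle between the y axis of tin0 and the y axis of bay1, either way round below 0.2 rad) or (horizontal distance between tin0 and bay2 below 0.018 m and angle between the y axis of tin0 and the y axis of bay2, either way round below 0.2 rad)) and angle between each of tin0, tin1, tin2's own z axis and vertical below 0.1 rad and linear speed of each of tin0, tin1, tin2 below 0.03 m/s and ((horizontal distance between tin1 and bay0 below 0.018 m and angle between the y axis of tin1 and the y axis of bay0, either way round below 0.2 rad) or (horizontal distance between tin1 and bay1 below 0.018 m and angle between the y axis of tin1 and the y axis of bay1, either way round below 0.2 rad) or (horizontal distance between tin1 and bay2 below 0.018 m and angle between the y axis of tin1 and the y axis of bay2, either way round below 0.2 rad)) and ((horizontal distance between tin2 and bay0 below 0.018 m and angle between the y axis of tin2 and the y axis of bay0, either way round below 0.2 rad) or (horizontal distance between tin2 and bay1 below 0.018 m and angle between the y axis of tin2 and the y axis of bay1, either way round below 0.2 rad) or (horizontal distance between tin2 and bay2 below 0.018 m and angle between the y axis of tin2 and the y axis of bay2, either way round below 0.2 rad)) and distance between pail_blue_bar and hook_blue_seat below 0.028 m and angle between each of pail_blue, pail_green's own z axis and vertical below 0.4 rad and linear speed of each of pail_blue, pail_green below 0.06 m/s and distance between pail_green_bar and hook_green_seat below 0.028 m and value of joint brake below 0.08 rad and value of joint release below 0.003 m); the robot touches nothing.
It fails at once if a tin is lifted off the surface (more than 20 mm) or tipped (height (world z) of any of tin0, tin1, tin2 above 0.02 m or angle between any of tin0, tin1, tin2's own z axis and vertical above 0.5 rad).
It fails at once if a bystander is moved more than 40 mm (distance of any of jar, can, brush from where it was at the start of the episode above 0.04 m).
Of tin0, tin1, tin2 only 2 to 3 are there at a start; the rules pass over those that are not, and their reading is None.
Of pail_blue, pail_green only 1 to 2 are there at a start; the rules pass over those that are not, and their reading is None.
At some moment in a run one of tin0, tin1, tin2 may be knocked a few centimetres aside while the robot is not near it.
It also fails if it takes over 210 s, if anything falls off the work surface, if the arm or the gripper's body presses on something with over 40 N, if the wrist force passes 120 N, or if a joint passes its speed limit or range.

### The arm

A 6-joint arm with a two-finger parallel gripper is mounted at the origin on the work surface. World frame = base frame: x ahead of the robot, y to its left, z up, the work surface at z = 0. Lengths are in mm, angles in rad, forces in N, time in s.
With the tool pointing down it reaches from about 350 to 975 mm from the base axis. Payload 7.1 kg.
Tool frame: the origin (TCP) lies midway between the tips of the shut fingers; the grasp point (between the pads) lies 19 mm behind it; z points along the fingers, y is the line along which they close (so a half turn about z gives the same grasp; the last joint's range is limited). The gripper opens to 88 mm and grips with 3 to 60 N. Pads are 20 mm wide; open, the fingers measure 115 mm over their backs; the gripper's body (75 mm by 178 mm) begins 61 mm behind the grasp point.
Start: joints at [1.162, 0.423, 1.63, -0, 1.089, -0.019], TCP at [237.47, 578.111, 222.675] pointing down, gripper open.
Joint ranges: [-3, 3], [-0.9, 2.11], [0.09, 2.58], [-1.31, 4.45], [0.11, 2.69], [-2.54, 2.54]. Speed limits (rad/s): [2.39, 2.39, 3.01, 3.14, 3.14, 3.14].

### API

Orientations are given as a rotation vector (axis times angle).
In Python, from workcell import ctrl gives the robot as it stands.
- The arm moves only by the shell command python3 -m pendant 'ROWS'. ROWS is a JSON object of lists of equal length, an entry for each row: "grip": the opening, from -1 (shut) to 1 (fully open); "linear": the shift along the tool's x, y, z in mm, a list of three; "angular": the turn, a rotation vector about the tool's x, y, z in rad, a list of three. In form: {"grip": [grip, ...], "linear": [[tx, ty, tz], ...], "angular": [[ax, ay, az], ...]}. A call has 1 to 12 rows; each row shifts and turns the commanded pose from where the row before left it, along the tool's axes as they then stand; what a row does not reach is not made up. A row lasts 1/12 s, in which the tool goes at most 41.7 mm and 7.16 degrees, less where a joint would pass 70% of its speed; a pose out of reach is approached as far as the arm can. A call with a gripper value outside its range is refused whole. The fingers move at their own pace and stop on an object; the grip force is fixed at half the most. Time passes only in rows, so rows that do not move let the fingers close. It gives the time, the measured TCP pose, the force, the opening and the grip force at its end, in the units of the state.
- ctrl.get_obs(): the state, without advancing time (a new reading comes with each control period).
- ctrl.get_image(name): name is "scene" or "top" or "wrist"; returns the picture (400x640x3 uint8, red, green, blue); there is no depth.
- ctrl.camera_params(name): a dict with "vfov" (degrees; the focal length in pixels is half the picture's height over the tangent of half this angle, whatever the lens; pixels are square), "cx", "cy" (the principal point, pixels), "k1" (the pictures are not rectified: a ray, as slopes to the right and down, at radius r is drawn at 1 + k1 r^2 times it, then the intrinsics apply), "R" (3x3) and "t" (3): a world point X has camera coordinates R X + t; the wrist camera has in their place "T_tool_cam" (4x4, takes a point from camera to tool coordinates, whose origin is the TCP and whose axes are the flange's). Camera axes: x right, y down, z forward; pixel columns grow to the right and rows downward; lengths in mm; the calibration is good to about 2 mm. A picture is of the moment at which its call begins: read the wrist's pose just before it. camera_params takes no time and is no camera call.
- ctrl.close_job(): hands the job in; it is judged then, once.
The state is a dict: "t": time; "qpos": joint angles; "qvel": joint speeds; "joint_torque": joint torques, N m; "ee_pos": TCP position; "orientation": TCP orientation; "ft_force": force on the tool from outside, world axes, zero at the start; "moment": the same for the moment, N m; "width": finger opening in mm; "grasp_force": force on a finger pad.
Only numpy, scipy, OpenCV 4.12 (cv2) and the standard library are available. Lean on these libraries where they do the work, as an engineer would, in place of code of your own. Each camera call takes 0.05 s, during which the arm holds its last target. There are 200 camera calls.

## Working session

There is one attempt and no reset: what is moved stays moved. The work goes in short steps, Python scripts to look and compute and a shell command to move; the robot and the scene stay as the last step left them, time stands still between calls to the robot, and variables do not carry over. Pictures are saved under pics/ and viewed, at most 14 in all, crops included, and the job is handed in when it is done.

```bash
ls; mkdir -p pics
cat > h.py <<'E'
import numpy as np, cv2
from workcell import ctrl
from scipy.spatial.transform import Rotation as Ro
def cam(n):
    p=ctrl.camera_params(n); f=200/np.tan(np.radians(p['vfov'])/2); return p,f
def pose():
    o=ctrl.get_obs(); return np.array(o['ee_pos']),Ro.from_rotvec(o['orientation'])
def RT(n,ps=None):
    p,f=cam(n)
    if 'R' in p: return np.array(p['R']),np.array(p['t']).ravel(),p,f
    P,R=ps or pose(); T=np.array(p['T_tool_cam']); M=np.eye(4); M[:3,:3]=R.as_matrix(); M[:3,3]=P
    W=np.linalg.inv(M@T); return W[:3,:3],W[:3,3],p,f
def ray(n,u,v,ps=None):
    R,t,p,f=RT(n,ps); d=np.array([(u-p['cx'])/f,(v-p['cy'])/f]); s=d.copy()
    for _ in range(30): s=d/(1+p['k1']*(s@s))
    return -R.T@t, R.T@np.array([s[0],s[1],1])
def at(n,u,v,z,ps=None):
    c,d=ray(n,u,v,ps); return c+d*(z-c[2])/d[2]
def proj(n,X,ps=None):
    R,t,p,f=RT(n,ps); c=R@np.array(X,float)+t; s=c[:2]/c[2]; s=s*(1+p['k1']*(s@s)); return s*f+[p['cx'],p['cy']]
def snap(n,name):
    im=ctrl.get_image(n); cv2.imwrite(f'pics/{name}.png',im[:,:,::-1]); return im
def crop(src,name,x0,y0,x1,y1,k):
    im=cv2.imread(f'pics/{src}.png')[y0:y1,x0:x1]; cv2.imwrite(f'pics/{name}.png',cv2.resize(im,None,fx=k,fy=k,interpolation=cv2.INTER_CUBIC))
def togo(X,yaw=None):
    """tool-axes shift to world X; yaw = wanted world direction of the closing line (tool y)"""
    P,R=pose(); y=R.apply([0,1,0]); out=np.round(R.inv().apply(np.array(X)-P),1); print('pos',P.round(1),'yaw_y',round(np.arctan2(y[1],y[0]),3),'shift',out)
    if yaw is not None:
        d=(yaw-np.arctan2(y[1],y[0])+np.pi/2)%np.pi-np.pi/2; print('turn about tool z',round(-d,3))
E
python3 - <<'E'
from h import *
snap('scene','s0'); snap('top','t0')
o=ctrl.get_obs(); print(o)
for n in('scene','top'):
    R,t,p,f=RT(n); print(n,-R.T@t,f,p['k1'])
print(ctrl.camera_params('wrist')['T_tool_cam']); togo([0,0,0],0)
E
```

```text
pics
{'t': 0.1, 'qpos': array([ 1.16200331e+00,  4.23753657e-01,  1.63060474e+00, -1.12122979e-05,
        1.08859024e+00, -1.90026748e-02]), 'qvel': array([-2.01732015e-03, -9.96628578e-04, -2.73832328e-03, -6.05569829e-05,
       -1.11334462e-03, -7.06428848e-05]), 'joint_torque': array([ 1.28325453e-03, -5.45612311e+01, -2.74328828e+01,  6.46273512e-02,
        1.87603338e-02, -4.97290068e-05]), 'ee_pos': array([237.27945249, 577.66953964, 221.98961937]), 'orientation': array([-6.08350417e-01, -3.08184399e+00,  2.08455568e-03]), 'ft_force': array([ 0.06213069, -0.53236696, -0.23955902]), 'moment': array([ 0.06780375, -0.02274854, -0.00849639]), 'grasp_force': 0.0, 'width': 87.77629116421481}
scene [1201.42816046 -196.83798198 1084.64862543] 392.4886903775768 -0.08938255563637476
top [ 394.63111426    5.62973886 1709.10787225] 520.5413892247883 -0.15530068061013952
[[-6.20660790e-04 -9.64838140e-01 -2.62844020e-01  7.31105338e+01]
 [ 9.99999740e-01 -6.95017898e-04  1.89919281e-04  6.62947045e-01]
 [-3.65922664e-04 -2.62843834e-01  9.64838321e-01 -1.61591214e+02]
 [ 0.00000000e+00  0.00000000e+00  0.00000000e+00  1.00000000e+00]]
pos [237.3 577.7 222. ] yaw_y 1.181 shift [  -0.  -624.2  222.8]
turn about tool z 1.181
```

View pics/t0.png

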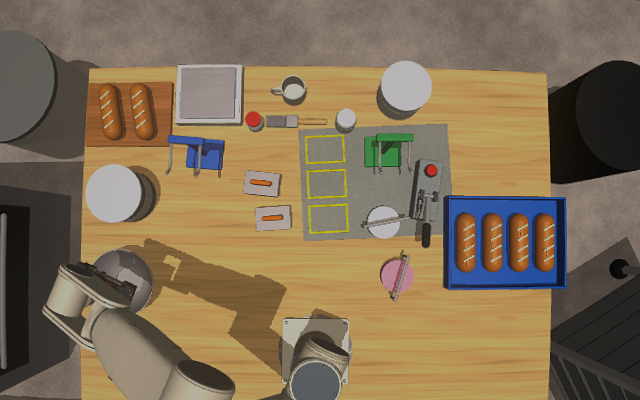

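View pics/s0.png

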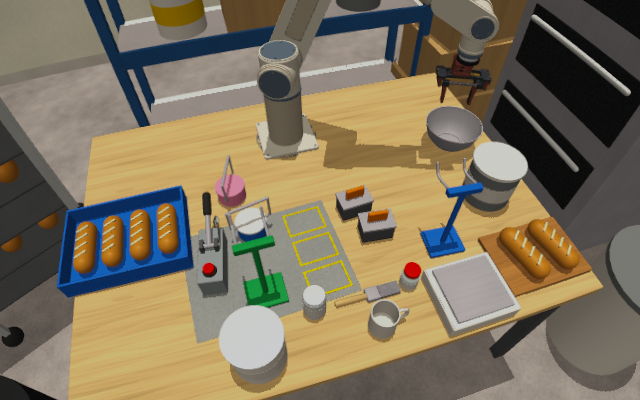

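The top view has image-up = +x and image-left = +y.
- **Tins:** (262,183) and (272,217).
- **Bays:** (325,149), (326,184), (328,219).
- **Brake:** grip at (426,234), button at (431,171).
- **Hook stands:** blue (195,152), green (388,150).
- **Pail candidates:** the white-lidded one with a bail at (383,222) looks right. The pink one at (397,275) is the look-alike. The big tubs at (405,87) and (113,193) have no bails.

I'll check in close crops.

Run:
```python
from h import *
crop('t0','c1',290,110,460,310,4) if 0 else None
a=cv2.imread('pics/t0.png')[120:310,295:460]; b=cv2.imread('pics/t0.png')[120:240,155:295]
a=cv2.resize(a,None,fx=3.1,fy=3.1,interpolation=cv2.INTER_CUBIC); cv2.imwrite('pics/c1.png',a)
cv2.imwrite('pics/c2.png',cv2.resize(b,None,fx=4,fy=4,interpolation=cv2.INTER_CUBIC))
c=cv2.imread('pics/s0.png')[150:310,185:345]; cv2.imwrite('pics/c3.png',cv2.resize(c,None,fx=3.7,fy=3.7,interpolation=cv2.INTER_CUBIC))
```

```text
(no output)
```

View pics/c1.png

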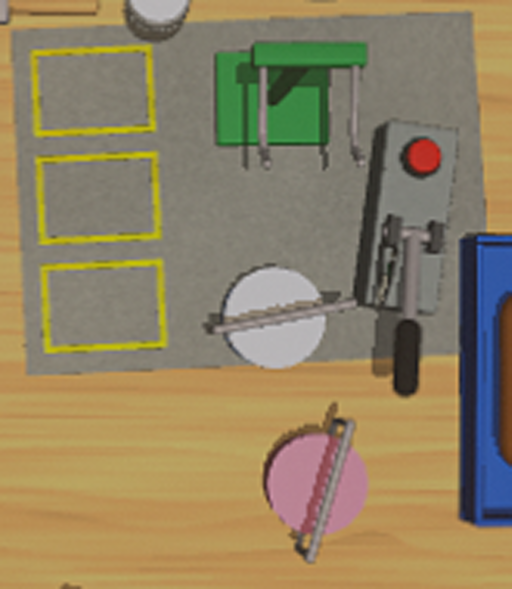

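View pics/c2.png

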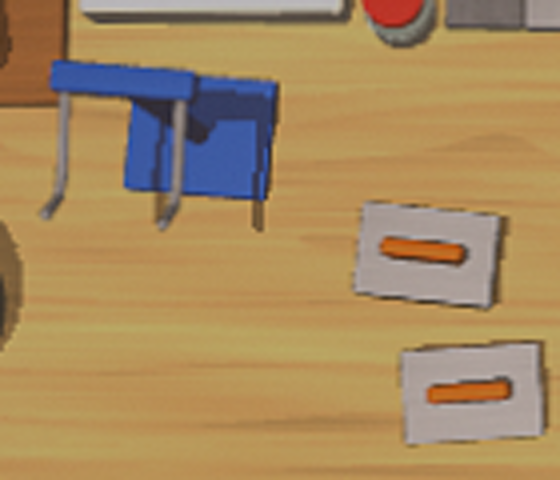

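View pics/c3.png

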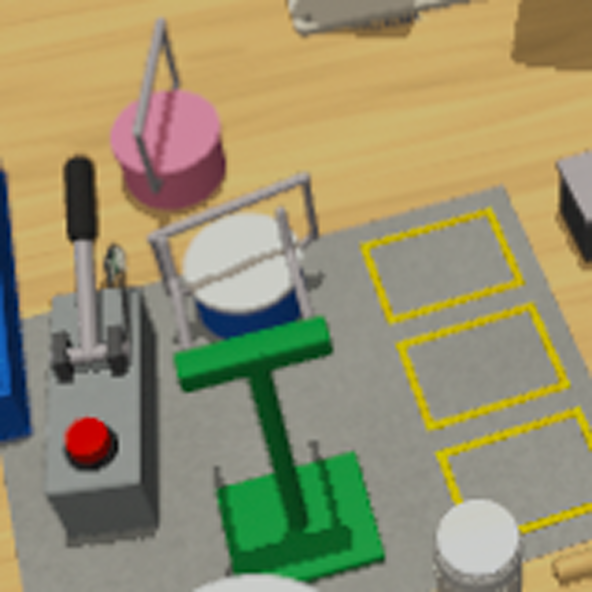

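The pail's body is blue, so this is pail_blue with its bar running from (362,226) to (409,217). The green pail is absent and there are two tins. Now I'll turn these into positions.

Run:
```python
from h import *
c1=lambda u,v,z: at('top',u/3.1+295-.3,v/3.1+120-.3,z)
c2=lambda u,v,z: at('top',u/4+155-.4,v/4+120-.4,z)
c3=lambda u,v,z: at('scene',u/3.7+185-.35,v/3.7+150-.35,z)
def seg(n,f,a,b,z):
    A,B=f(*a,z),f(*b,z); d=B-A; print(n,((A+B)/2).round(1),'len',round(np.hypot(*d[:2]),1),'dir',round(np.arctan2(d[1],d[0])%np.pi,3))
def quad(n,f,q,z):
    q=np.array([f(*p,z)[:2] for p in q]); print(n,q.mean(0).round(1),[round(np.linalg.norm(q[i]-q[i-1]),1) for i in range(4)],'ldir',round(np.arctan2(*((q[1]+q[2]-q[0]-q[3])[::-1]))%np.pi,3))
seg('tinA',c2,(381,245),(465,255),110); seg('tinB',c2,(428,395),(511,389),110)
quad('tinAtop',c2,[(364,203),(505,214),(494,308),(355,293)],70)
quad('tinBtop',c2,[(400,351),(541,342),(546,434),(407,444)],70)
for i,q in enumerate([[(31,50),(152,45),(157,131),(35,136)],[(36,156),(157,151),(161,238),(40,243)],[(40,264),(162,259),(167,346),(45,352)]]): quad('bay%d'%i,c1,q,0)
seg('bar',c1,(208,328),(356,301),140); seg('bar_scene',c3,(152,238),(308,178),140)
print('lid',c1(274,316,60))
print('button',c1(422,156,104),c3(88,438,104))
seg('grip',c1,(405,388),(408,322),141); seg('arm',c1,(405,388),(411,235),120)
quad('boxtop',c1,[(388,120),(457,128),(436,312),(368,302)],82)
seg('tips',c2,(45,214),(163,226),284); seg('cross',c2,(63,95),(181,100),250)
quad('base',c2,[(128,80),(277,82),(265,199),(125,188)],8)
```

```text
tinA [543.4 175.8 110. ] len 65.6 dir 1.463
tinB [434.2 138.  110. ] len 64.1 dir 1.655
tinAtop [543.6 174.9] [np.float64(71.9), np.float64(112.6), np.float64(75.1), np.float64(111.0)] ldir 1.489
tinBtop [434.6 138.2] [np.float64(73.6), np.float64(111.7), np.float64(72.6), np.float64(109.9)] ldir 1.651
bay0 [666.6 -24.7] [np.float64(93.0), np.float64(129.9), np.float64(93.1), np.float64(130.3)] ldir 1.624
bay1 [552.3 -30.9] [np.float64(93.0), np.float64(129.1), np.float64(93.0), np.float64(128.6)] ldir 1.624
bay2 [437.2 -37.3] [np.float64(93.3), np.float64(129.6), np.float64(92.4), np.float64(129.3)] ldir 1.627
bar [ 426.5 -208.2  140. ] len 147.7 dir 1.76
bar_scene [ 428.5 -212.   140. ] len 138.2 dir 1.757
lid [ 426.51147656 -210.64353536   60.        ]
button [ 588.22712096 -354.70339444  104.        ] [ 590.99958882 -357.81951413  104.        ]
grip [ 388.  -330.7  141. ] len 64.5 dir 3.098
arm [ 431.2 -336.7  120. ] len 151.9 dir 3.103
boxtop [ 530.1 -349.6] [np.float64(187.4), np.float64(72.1), np.float64(190.1), np.float64(70.7)] ldir 1.454
tips [546.  380.9 284. ] len 84.5 dir 1.479
cross [637.8 379.7 250. ] len 86.3 dir 1.532
base [645.2 375.8] [np.float64(90.8), np.float64(125.8), np.float64(98.1), np.float64(118.2)] ldir 1.532
```

Sizes and heights agree within 1–3 mm. The hinge comes out at (510,-347) with box x direction -0.117 rad, and the grip at (384,-332,141). First I go over the lever with the tool's closing line along the box's y.

```bash
python3 -m pendant '{"grip":[1,1,1,1],"linear":[[0,0,-27],[0,0,-27],[0,0,-27],[0,0,-27]],"angular":[[0,0,-0.091],[0,0,-0.091],[0,0,-0.091],[0,0,0]]}'
python3 -m pendant '{"grip":[1,1,1,1,1,1,1,1,1,1],"linear":[[-14,-27.5,0],[-14,-27.5,0],[-14,-27.5,0],[-14,-27.5,0],[-14,-27.5,0],[-14,-27.5,0],[-14,-27.5,0],[-14,-27.5,0],[-14,-27.5,0],[-14,-27.5,0]],"angular":[[0,0,0],[0,0,0],[0,0,0],[0,0,0],[0,0,0],[0,0,0],[0,0,0],[0,0,0],[0,0,0],[0,0,0]]}'
python3 -m pendant '{"grip":[1,1,1,1,1,1,1,1,1,1],"linear":[[-14,-27.5,0],[-14,-27.5,0],[-14,-27.5,0],[-14,-27.5,0],[-14,-27.5,0],[-14,-27.5,0],[-14,-27.5,0],[-14,-27.5,0],[-14,-27.5,0],[-14,-27.5,0]],"angular":[[0,0,0],[0,0,0],[0,0,0],[0,0,0],[0,0,0],[0,0,0],[0,0,0],[0,0,0],[0,0,0],[0,0,0]]}'
python3 -c "
from h import *
togo([384,-332,330],1.454)"
```

```text
t: 0.43
ee_pos: [237.3, 577.7, 331.3]
orientation: [-0.176, -3.136, 0.002]
ft_force: [0.5, 0.3, 0.5]
width: 87.9
grasp_force: 0.0
t: 1.27
ee_pos: [344.5, 287.1, 330.5]
orientation: [-0.183, -3.136, 0.0]
ft_force: [0.2, 0.1, -0.2]
width: 88.1
grasp_force: 0.0
t: 2.1
ee_pos: [451.5, -2.3, 330.5]
orientation: [-0.184, -3.136, -0.0]
ft_force: [0.1, 0.1, 0.3]
width: 87.8
grasp_force: 0.0
pos [451.5  -2.3 330.5] yaw_y 1.454 shift [  28.5 -335.3    0.5]
turn about tool z -0.0
```

```bash
python3 -m pendant '{"grip":[1,1,1,1,1,1,1,1,1,1,1,1],"linear":[[2.4,-28,0],[2.4,-28,0],[2.4,-28,0],[2.4,-28,0],[2.4,-28,0],[2.4,-28,0],[2.4,-28,0],[2.4,-28,0],[2.4,-28,0],[2.4,-28,0],[2.4,-28,0],[2.4,-28,0]],"angular":[[0,0,0],[0,0,0],[0,0,0],[0,0,0],[0,0,0],[0,0,0],[0,0,0],[0,0,0],[0,0,0],[0,0,0],[0,0,0],[0,0,0]]}'
python3 -m pendant '{"grip":[1,1],"linear":[[0,0,0],[0,0,0]],"angular":[[0,0,0],[0,0,0]]}'
python3 -c "
from h import *
ps=pose(); snap('wrist','w0'); togo([384,-332,122],1.454)
print(proj('wrist',[384,-332,141],ps),proj('wrist',[510,-347,95],ps),proj('wrist',[590,-357,104],ps),proj('wrist',[427,-209,140],ps))"
```

```text
t: 3.1
ee_pos: [383.0, -332.3, 330.4]
orientation: [-0.184, -3.136, -0.001]
ft_force: [0.1, 0.1, 0.8]
width: 87.8
grasp_force: 0.0
t: 3.27
ee_pos: [383.1, -331.8, 330.1]
orientation: [-0.187, -3.135, -0.001]
ft_force: [0.1, 0.3, 0.3]
width: 87.8
grasp_force: 0.0
pos [ 383.3 -330.9  330.2] yaw_y 1.453 shift [ -1.   -1.2 208.2]
turn about tool z -0.001
[320.54550038 180.64075313] [320.85141121 264.55108813] [320.63363067 319.44709387] [430.90759361 204.24001864]
```

View pics/w0.png

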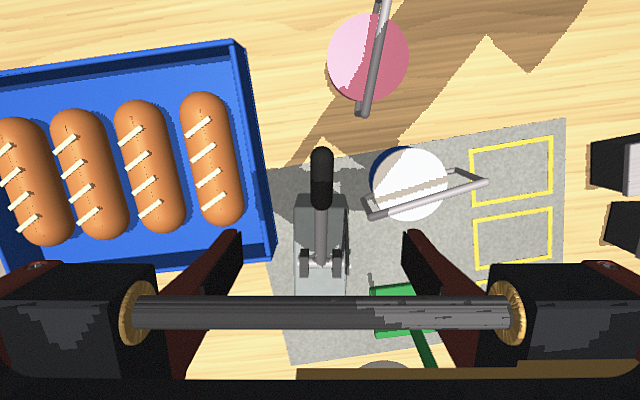

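The grip is at (321,178) against a predicted (320.5,180.6), and the hinge lines up too. Descending and gripping.

```bash
python3 -m pendant '{"grip":[1,1,1,1,1,1,1,1],"linear":[[0,-0.1,26],[0,-0.1,26],[0,-0.1,26],[0,-0.1,26],[0,-0.1,26],[0,-0.1,26],[0,-0.1,26],[0,-0.1,26]],"angular":[[0,0,0],[0,0,0],[0,0,0],[0,0,0],[0,0,0],[0,0,0],[0,0,0],[0,0,0]]}'
python3 -m pendant '{"grip":[-1,-1,-1,-1,-1,-1,-1,-1,-1,-1,-1,-1],"linear":[[0,0,0],[0,0,0],[0,0,0],[0,0,0],[0,0,0],[0,0,0],[0,0,0],[0,0,0],[0,0,0],[0,0,0],[0,0,0],[0,0,0]],"angular":[[0,0,0],[0,0,0],[0,0,0],[0,0,0],[0,0,0],[0,0,0],[0,0,0],[0,0,0],[0,0,0],[0,0,0],[0,0,0],[0,0,0]]}'
python3 - <<'E'
from h import *
print(pose()[0])
e=np.radians(20)+np.linspace(0,.69,9)
x=-135*np.cos(e); z=135*np.sin(e)
print(np.c_[-np.diff(x),-np.diff(z)].round(1)) # tool x is ~ -box x; tool z down
E
```

```text
t: 3.98
ee_pos: [384.0, -330.4, 121.8]
orientation: [0.181, 3.136, 0.0]
ft_force: [-0.0, -0.0, -1.4]
width: 88.0
grasp_force: 0.0
t: 4.98
ee_pos: [383.6, -332.1, 122.8]
orientation: [0.184, 3.136, -0.0]
ft_force: [-1.4, -1.1, 0.1]
width: 25.5
grasp_force: 30.0
[ 383.58765375 -332.13826847  122.75406011]
[[ -4.4 -10.8]
 [ -5.4 -10.3]
 [ -6.2  -9.8]
 [ -7.1  -9.3]
 [ -7.8  -8.6]
 [ -8.5  -7.9]
 [ -9.2  -7.1]
 [ -9.8  -6.3]]
```

```bash
python3 -m pendant '{"grip":[-1,-1,-1,-1,-1,-1,-1,-1],"linear":[[-2.2,0,-5.4],[-2.2,0,-5.4],[-2.7,0,-5.2],[-2.7,0,-5.2],[-3.1,0,-4.9],[-3.1,0,-4.9],[-3.5,0,-4.6],[-3.5,0,-4.6]],"angular":[[0,0,0],[0,0,0],[0,0,0],[0,0,0],[0,0,0],[0,0,0],[0,0,0],[0,0,0]]}'
python3 -m pendant '{"grip":[-1,-1,-1,-1,-1,-1,-1,-1,-1,-1],"linear":[[-3.9,0,-4.3],[-3.9,0,-4.3],[-4.2,0,-4],[-4.2,0,-4],[-4.6,0,-3.6],[-4.6,0,-3.6],[-4.9,0,-3.2],[-4.9,0,-3.2],[0,0,0],[0,0,0]],"angular":[[0,0,0],[0,0,0],[0,0,0],[0,0,0],[0,0,0],[0,0,0],[0,0,0],[0,0,0],[0,0,0],[0,0,0]]}'
python3 - <<'E'
from h import *
P,R=pose(); g=P+R.apply([0,0,-19]); b=np.array([np.cos(.117),-np.sin(.117)])
h=(g[:2]-[510.2,-347.3])@b; print(g,'theta',np.arctan2(g[2]-95,-h)-np.radians(20),np.hypot(h,g[2]-95))
E
```

```text
t: 5.65
ee_pos: [406.6, -335.1, 163.2]
orientation: [-0.183, -3.136, 0.002]
ft_force: [0.2, -6.6, -10.8]
width: 25.7
grasp_force: 30.0
t: 6.48
ee_pos: [441.3, -339.7, 193.3]
orientation: [-0.182, -3.136, 0.003]
ft_force: [-2.4, -7.7, -7.0]
width: 25.5
grasp_force: 30.0
[ 441.27119877 -339.63761159  212.32269106] theta 0.6878645702082533 136.287619878977
```

Lever is at about 0.69. I'll let go, rise, and look at the lever while moving over the pail.

```bash
python3 -m pendant '{"grip":[1,1,1,1,1,1,1,1,1,1],"linear":[[0,0,0],[0,0,0],[0,0,0],[0,0,0],[0,0,0],[0,0,0],[0,0,-27],[0,0,-27],[0,0,-27],[0,0,-27]],"angular":[[0,0,0],[0,0,0],[0,0,0],[0,0,0],[0,0,0],[0,0,0],[0,0,0],[0,0,0],[0,0,0],[0,0,0]]}'
python3 -m pendant '{"grip":[1,1,1,1,1,1,1,1,1,1,1],"linear":[[0,26,0],[0,26,0],[0,26,0],[0,26,0],[0,26,0],[0,0,0],[0,0,0],[0,0,0],[0,0,0],[0,0,0],[0,0,0]],"angular":[[0,0,0],[0,0,0],[0,0,0],[0,0,0],[0,0,0],[0,0,0.12],[0,0,0.12],[0,0,0.12],[0,0,0.12],[0,0,0.12],[0,0,0.12]]}'
python3 -m pendant '{"grip":[1,1,1,1,1,1],"linear":[[0,0,0],[0,0,0],[0,0,0],[0,0,0],[0,0,0],[0,0,0]],"angular":[[0,0,0.12],[0,0,0.12],[0,0,0.12],[0,0,0.12],[0,0,0.064],[0,0,0]]}'
python3 - <<'E'
from h import *
ps=pose(); w=snap('wrist','w1'); s=snap('scene','s1'); togo([427,-210,116],.19)
for th in (.4,.6,.8):
    e=th+np.radians(20); c=-135*np.cos(e); print(th,proj('scene',[510.2+c*.993,-347.3-c*.117,95+135*np.sin(e)]))
print(proj('wrist',[427,-210,140],ps))
a=cv2.resize(s[170:320,150:290],None,fx=2.66,fy=2.66,interpolation=cv2.INTER_CUBIC)
cv2.imwrite('pics/m1.png',np.hstack([a,w[:399,150:550]])[:,:,::-1])
E
```

```text
t: 7.32
ee_pos: [441.2, -338.4, 302.3]
orientation: [-0.183, -3.136, -0.001]
ft_force: [0.6, -0.2, -0.7]
width: 86.8
grasp_force: 0.0
t: 8.23
ee_pos: [456.5, -209.4, 301.1]
orientation: [-1.285, -2.867, -0.0]
ft_force: [-0.3, -0.5, 0.5]
width: 88.2
grasp_force: 0.0
t: 8.73
ee_pos: [456.5, -209.5, 301.2]
orientation: [-2.003, -2.42, -0.0]
ft_force: [0.0, 0.6, 0.1]
width: 87.7
grasp_force: 0.0
pos [ 456.5 -209.5  301.1] yaw_y 0.192 shift [  5.1 -29.1 185.1]
turn about tool z 0.002
0.4 [202.70804468 201.1774737 ]
0.6 [201.1019552  202.71738059]
0.8 [199.77480957 206.14128485]
[294.33807274 180.81370847]
```

View pics/m1.png

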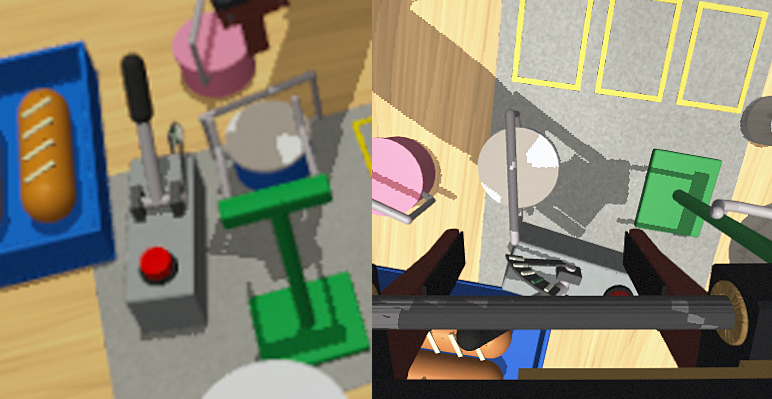

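The lever sits in the third notch: grip at about (201,203) in the scene picture, predicted (201.1,202.7) for 0.6. The bar is at wrist (292,179), within 2 mm of my estimate. I'll descend and grip the pail, and crop the blue hook for a closer measurement.

```bash
python3 -m pendant '{"grip":[1,1,1,1,1,1,1,1,1],"linear":[[1.5,-10,0],[1.5,-10,0],[1.5,-11,0],[0,0,31],[0,0,31],[0,0,31],[0,0,31],[0,0,31],[0,0,30]],"angular":[[0,0,0],[0,0,0],[0,0,0],[0,0,0],[0,0,0],[0,0,0],[0,0,0],[0,0,0],[0,0,0]]}'
python3 -m pendant '{"grip":[-1,-1,-1,-1,-1,-1,-1,-1,-1,-1,-1,-1],"linear":[[0,0,0],[0,0,0],[0,0,0],[0,0,0],[0,0,0],[0,0,0],[0,0,0],[0,0,0],[0,0,0],[0,0,0],[0,0,0],[0,0,0]],"angular":[[0,0,0],[0,0,0],[0,0,0],[0,0,0],[0,0,0],[0,0,0],[0,0,0],[0,0,0],[0,0,0],[0,0,0],[0,0,0],[0,0,0]]}'
python3 - <<'E'
from h import *
a=cv2.imread('pics/t0.png')[120:195,155:235]; b=cv2.imread('pics/s0.png')[150:262,400:500]
a=cv2.resize(a,(400,375),interpolation=cv2.INTER_CUBIC); b=cv2.resize(b,(400,448),interpolation=cv2.INTER_CUBIC)
o=np.zeros((448,800,3),np.uint8); o[:375,:400]=a; o[:,400:]=b; cv2.imwrite('pics/m2.png',o)
E
```

```text
t: 9.58
ee_pos: [424.1, -211.1, 115.2]
orientation: [2.0, 2.422, 0.0]
ft_force: [-0.7, 0.0, 0.1]
width: 87.9
grasp_force: 0.0
t: 10.58
ee_pos: [425.1, -211.0, 116.0]
orientation: [-2.0, -2.422, 0.0]
ft_force: [-1.8, -0.3, 1.3]
width: 11.9
grasp_force: 0.8
```

View pics/m2.png

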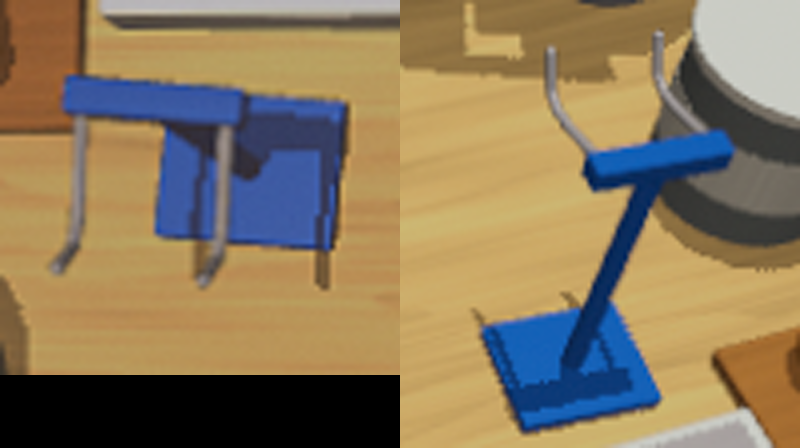

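```bash
python3 - <<'E'
from h import *
T=[]
for a,b in [((55,270),(257,36)),((203,283),(151,48))]:
    p=(a[0]/5+155-.4,a[1]/5+120-.4); q=(b[0]/4+400-.4,b[1]/4+150-.4)
    c1,d1=ray('top',*p); c2,d2=ray('scene',*q); d1/=np.linalg.norm(d1); d2/=np.linalg.norm(d2)
    s=np.linalg.lstsq(np.c_[d1,-d2],c2-c1,rcond=None)[0]; A=c1+s[0]*d1; B=c2+s[1]*d2
    print((A+B)/2,np.linalg.norm(A-B),at('top',*p,284),at('scene',*q,284)); T.append((A+B)/2)
print(ctrl.get_obs()['grasp_force'],ctrl.get_obs()['width'])
E
python3 -m pendant '{"grip":[-1,-1,-1,-1,-1,-1],"linear":[[0,0,0],[0,0,0],[0,0,0],[0,0,0],[0,0,0],[0,0,0]],"angular":[[0,0,0],[0,0,0],[0,0,0],[0,0,0],[0,0,0],[0,0,0]]}'
```

```text
[548.40098861 423.9078643  278.44587876] 2.985752949252475 [548.50371028 423.6750259  284.        ] [552.6056204  418.03613359 284.        ]
[541.65877545 338.87758874 283.41934426] 1.2083217444730414 [541.86230582 339.30684421 284.        ] [542.01229635 337.85965047 284.        ]
0.785461775958538 11.867783001624739
t: 11.08
ee_pos: [425.2, -211.0, 116.0]
orientation: [-2.001, -2.422, 0.0]
ft_force: [-2.0, -0.2, 0.5]
width: 8.8
grasp_force: 30.0
```

```bash
python3 -m pendant '{"grip":[-1,-1,-1,-1,-1,-1,-1,-1,-1,-1,-1],"linear":[[0,0,-8],[0,0,-15],[0,0,-20],[0,0,-20],[0,0,-20],[0,0,-20],[0,0,-20],[0,0,-20],[0,0,-18],[0,0,-10],[0,0,0]],"angular":[[0,0,0],[0,0,0],[0,0,0],[0,0,0],[0,0,0],[0,0,0],[0,0,0],[0,0,0],[0,0,0],[0,0,0],[0,0,0]]}'
python3 -c "
from h import *
togo([466,388,286],-.09)"
```

```text
t: 12.0
ee_pos: [426.4, -211.5, 289.4]
orientation: [1.998, 2.419, 0.002]
ft_force: [0.8, -0.7, -3.1]
width: 9.3
grasp_force: 30.0
pos [ 426.4 -211.5  289.4] yaw_y 0.19 shift [581.3 152.2   2.3]
turn about tool z 0.28
```

```bash
python3 -m pendant '{"grip":[-1,-1,-1,-1,-1,-1,-1,-1,-1,-1,-1,-1],"linear":[[6,1.5,0],[12,3,0],[18,5,0],[24,6.5,0],[24,6.5,0],[24,6.5,0],[24,6.5,0],[24,6.5,0],[24,6.5,0],[24,6.5,0],[24,6.5,0],[24,6.5,0]],"angular":[[0,0,0],[0,0,0],[0,0,0],[0,0,0],[0,0,0],[0,0,0],[0,0,0],[0,0,0],[0,0,0],[0,0,0],[0,0,0],[0,0,0]]}'
python3 -m pendant '{"grip":[-1,-1,-1,-1,-1,-1,-1,-1,-1,-1,-1,-1],"linear":[[24,6.5,0],[24,6.5,0],[24,6.5,0],[24,6.5,0],[24,6.5,0],[24,6.5,0],[24,6.5,0],[24,6,0],[24,5,0],[24,4,0],[24,3,0],[22,2,0]],"angular":[[0,0,0],[0,0,0],[0,0,0],[0,0,0],[0,0,0],[0,0,0],[0,0,0],[0,0,0],[0,0,0],[0,0,0],[0,0,0],[0,0,0]]}'
python3 -m pendant '{"grip":[-1,-1,-1,-1,-1,-1,-1,-1],"linear":[[18,2,0],[12,2,0],[6,1,0],[0,0,0],[0,0,0],[0,0,0],[0,0,0],[0,0,0]],"angular":[[0,0,0],[0,0,0],[0,0,0],[0,0,0.07],[0,0,0.07],[0,0,0.07],[0,0,0.07],[0,0,0]]}'
python3 - <<'E'
from h import *
togo([466,388,286],-.09)
a=snap('top','t2')[110:230,110:290]; b=snap('scene','s2')[120:270,380:540]
a=cv2.resize(a,(450,300),interpolation=cv2.INTER_CUBIC); b=cv2.resize(b,(320,300),interpolation=cv2.INTER_CUBIC)
cv2.imwrite('pics/m3.png',np.hstack([a,b])[:,:,::-1])
E
```

```text
t: 13.0
ee_pos: [443.0, 51.3, 285.6]
orientation: [-1.999, -2.421, 0.003]
ft_force: [0.9, -1.0, -3.5]
width: 9.3
grasp_force: 30.0
t: 14.0
ee_pos: [452.9, 344.2, 285.2]
orientation: [-1.999, -2.422, 0.005]
ft_force: [0.3, 0.1, -4.2]
width: 9.4
grasp_force: 30.0
t: 14.67
ee_pos: [452.4, 378.1, 286.3]
orientation: [2.322, 2.116, -0.003]
ft_force: [0.1, -0.9, -5.0]
width: 9.1
grasp_force: 30.0
pos [452.4 378.1 286.3] yaw_y -0.093 shift [11.1 12.7  0.3]
turn about tool z -0.003
```

View pics/m3.png

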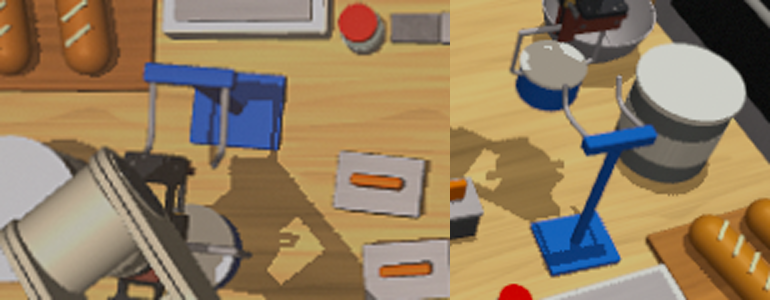

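The pail hangs level from the gripper in front of the blue hook, with prong tips at about (150,150) and (217,160) in the left crop. Moving in over the tips.

```bash
python3 -m pendant '{"grip":[-1,-1,-1,-1,-1,-1,-1,-1,-1,-1,-1,-1],"linear":[[5.5,0,0],[5.4,0,0],[0,6,0],[0,12,0],[0,15,0],[0,18,0],[0,18,0],[0,18,0],[0,15,0],[0,12,0],[0,8,0],[0,0,0]],"angular":[[0,0,0],[0,0,0],[0,0,0],[0,0,0],[0,0,0],[0,0,0],[0,0,0],[0,0,0],[0,0,0],[0,0,0],[0,0,0],[0,0,0]]}'
python3 -m pendant '{"grip":[-1,-1,-1,-1,-1,-1,-1,-1],"linear":[[0,0,0],[0,0,0],[0,0,6],[0,0,8],[0,0,8],[0,0,8],[0,0,6],[0,0,0]],"angular":[[0,0,0],[0,0,0],[0,0,0],[0,0,0],[0,0,0],[0,0,0],[0,0,0],[0,0,0]]}'
python3 - <<'E'
from h import *
togo([575.5,377.5,240],-.09)
a=snap('top','t3')[110:230,110:290]; b=snap('scene','s3')[120:270,380:540]
a=cv2.resize(a,(450,300),interpolation=cv2.INTER_CUBIC); b=cv2.resize(b,(320,300),interpolation=cv2.INTER_CUBIC)
cv2.imwrite('pics/m4.png',np.hstack([a,b])[:,:,::-1])
E
```

```text
t: 15.77
ee_pos: [577.4, 378.0, 286.6]
orientation: [2.32, 2.117, 0.0]
ft_force: [-0.4, -0.5, -3.2]
width: 9.0
grasp_force: 30.0
t: 16.43
ee_pos: [574.3, 378.2, 248.7]
orientation: [-2.318, -2.119, 0.005]
ft_force: [-0.6, -0.8, -4.3]
width: 9.3
grasp_force: 30.0
pos [574.3 378.2 248.7] yaw_y -0.09 shift [-0.6  1.3  8.7]
turn about tool z 0.0
```

View pics/m4.png

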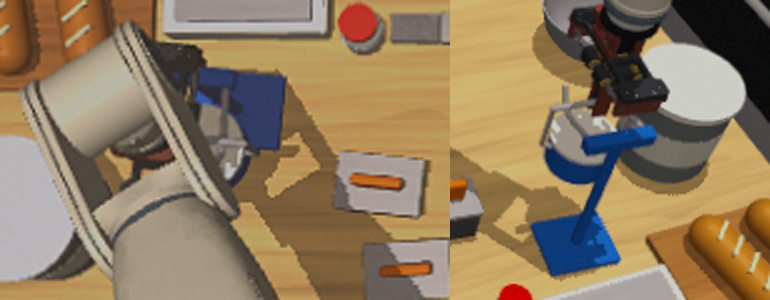

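The bar lies behind the tips, within the hook. Lowering until the prongs take the weight.

```bash
python3 -m pendant '{"grip":[-1,-1,-1,-1,-1],"linear":[[0,0,3],[0,0,3],[0,0,2],[0,0,0],[0,0,0]],"angular":[[0,0,0],[0,0,0],[0,0,0],[0,0,0],[0,0,0]]}'
```

```text
t: 16.95
ee_pos: [575.3, 378.6, 243.0]
orientation: [-2.319, -2.119, 0.0]
ft_force: [0.4, 0.3, -4.5]
width: 9.5
grasp_force: 30.0
```

```bash
python3 -m pendant '{"grip":[-1,-1,-1,-1,-1],"linear":[[0,0,2],[0,0,2],[0,0,0],[0,0,0],[0,0,0]],"angular":[[0,0,0],[0,0,0],[0,0,0],[0,0,0],[0,0,0]]}'
```

```text
t: 17.37
ee_pos: [575.6, 378.9, 239.6]
orientation: [2.319, 2.119, 0.001]
ft_force: [0.1, -0.5, -0.4]
width: 9.2
grasp_force: 30.0
```

The weight is on the hook. I'll open only part way, because the beam is close, and rise.

```bash
python3 -m pendant '{"grip":[-0.5,-0.5,-0.5,-0.5,-0.5,-0.5,-0.5,-0.5,-0.5,-0.5,-0.5],"linear":[[0,0,0],[0,0,0],[0,0,0],[0,0,0],[0,0,0],[0,0,-10],[0,0,-20],[0,0,-25],[0,0,-25],[0,0,-25],[0,0,-25]],"angular":[[0,0,0],[0,0,0],[0,0,0],[0,0,0],[0,0,0],[0,0,0],[0,0,0],[0,0,0],[0,0,0],[0,0,0],[0,0,0]]}'
python3 -m pendant '{"grip":[1,1,1,1,1,1,1,1,1],"linear":[[-15,-2,0],[-25,-2,0],[-28,-2,0],[-28,-2,0],[-28,-2,0],[-28,-2,0],[-28,-2,0],[-20,-2,0],[0,0,0]],"angular":[[0,0,0],[0,0,0],[0,0,0],[0,0,0],[0,0,0],[0,0,0],[0,0,0],[0,0,0],[0,0,0]]}'
python3 - <<'E'
from h import *
togo([543.5,175.3,91],-.1)
w=snap('wrist','w4'); a=snap('top','t4')[110:250,130:340]; b=snap('scene','s4')[100:270,310:540]
a=cv2.resize(a,(420,280),interpolation=cv2.INTER_CUBIC); b=cv2.resize(b,(379,280),interpolation=cv2.INTER_CUBIC)
cv2.imwrite('pics/m5.png',np.vstack([np.hstack([a,b]),cv2.resize(w,(799,500))[:300]])[:,:,::-1])
E
```

```text
t: 18.28
ee_pos: [575.3, 378.6, 371.2]
orientation: [2.319, 2.119, 0.001]
ft_force: [0.1, -0.0, -0.1]
width: 21.5
grasp_force: 0.0
t: 19.03
ee_pos: [540.9, 177.9, 370.3]
orientation: [2.321, 2.115, 0.0]
ft_force: [-1.3, -0.4, -0.3]
width: 78.8
grasp_force: 0.0
pos [540.9 177.9 370.3] yaw_y -0.093 shift [ -2.2   2.6 279.3]
turn about tool z 0.007
```

View pics/m5.png

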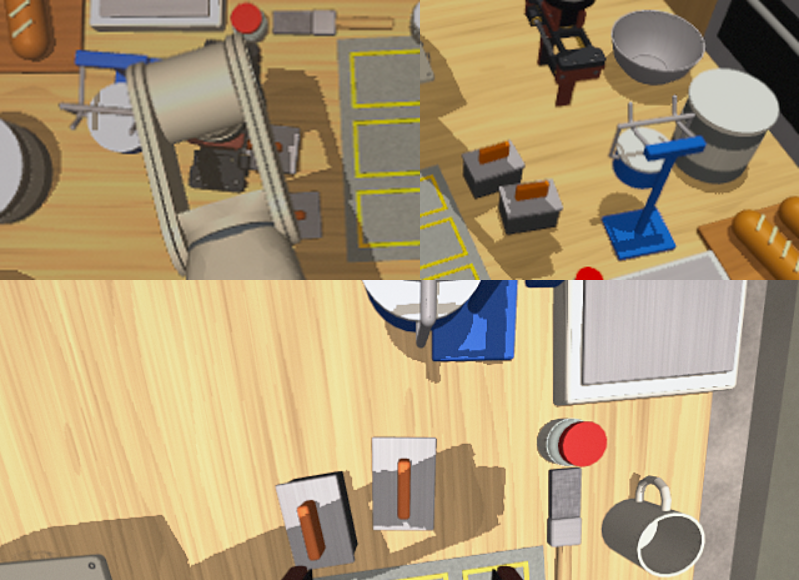

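The pail hangs on the blue hook. Tin handles are at wrist (324,167) and (249,200). I'll check them against the earlier estimates.

Run:
```python
from h import *
for q in [((404,180),(404,236)),((307,224),(316,276))]:
    A,B=[at('wrist',u/1.248,v/1.25,110) for u,v in q]; print((A+B)/2,np.arctan2(*(B-A)[:2][::-1])%np.pi)
```

```text
[543.89266921 184.34391175 110.        ] 1.481313788500254
[438.32800814 147.31302929 110.        ] 1.5872865918679782
```

```bash
python3 -m pendant '{"grip":[1,1,1,1,1,1,1,1,1,1,1],"linear":[[-1,1.3,29],[-1,1.3,29],[0,0,29],[0,0,29],[0,0,29],[0,0,29],[0,0,29],[0,0,29],[0,0,29],[0,0,20],[0,0,9]],"angular":[[0,0,0],[0,0,0],[0,0,0],[0,0,0],[0,0,0],[0,0,0],[0,0,0],[0,0,0],[0,0,0],[0,0,0],[0,0,0]]}'
python3 -m pendant '{"grip":[-1,-1,-1,-1,-1,-1,-1,-1,-1,-1,-1,-1],"linear":[[0,0,0],[0,0,0],[0,0,0],[0,0,0],[0,0,0],[0,0,0],[0,0,0],[0,0,0],[0,0,0],[0,0,0],[0,0,0],[0,0,0]],"angular":[[0,0,0],[0,0,0],[0,0,0],[0,0,0],[0,0,0],[0,0,0],[0,0,0],[0,0,0],[0,0,0],[0,0,0],[0,0,0],[0,0,0]]}'
python3 -m pendant '{"grip":[-1,-1,-1,-1],"linear":[[0,0,0],[0,0,0],[0,0,0],[0,0,0]],"angular":[[0,0,0],[0,0,0],[0,0,0],[0,0,0]]}'
python3 -c "
from h import *
togo([552,-31,80],.053)"
```

```text
t: 20.1
ee_pos: [542.4, 179.6, 76.0]
orientation: [-2.316, -2.12, 0.006]
ft_force: [-0.1, -0.3, -0.6]
width: 87.8
grasp_force: 0.0
t: 21.1
ee_pos: [543.7, 178.7, 79.0]
orientation: [-2.319, -2.119, 0.001]
ft_force: [-1.8, -0.6, 2.8]
width: 14.3
grasp_force: 30.0
t: 21.43
ee_pos: [543.7, 178.6, 78.9]
orientation: [-2.319, -2.119, 0.001]
ft_force: [-1.2, 0.3, -0.6]
width: 14.1
grasp_force: 30.0
pos [543.7 178.6  78.9] yaw_y -0.09 shift [-208.    27.1   -1. ]
turn about tool z -0.143
```

```bash
python3 -m pendant '{"grip":[-1,-1,-1,-1,-1,-1,-1,-1,-1,-1,-1,-1],"linear":[[-5,0.7,0],[-10,1.3,0],[-18,2.4,0],[-22,2.9,0],[-22,2.9,0],[-22,2.9,0],[-22,2.9,0],[-22,2.9,0],[-22,2.9,0],[-18,2.4,0],[-13,1.6,0],[-9,1.1,0]],"angular":[[0,0,0],[0,0,0],[0,0,0],[0,0,0],[0,0,-0.02],[0,0,-0.03],[0,0,-0.03],[0,0,-0.03],[0,0,-0.033],[0,0,0],[0,0,0],[0,0,0]]}'
python3 -c "
from h import *
togo([552,-28,79],.053)"
```

```text
t: 22.43
ee_pos: [563.6, -28.6, 78.9]
orientation: [-2.164, -2.278, 0.0]
ft_force: [-0.4, 0.6, -2.8]
width: 13.7
grasp_force: 30.0
pos [563.6 -28.6  78.9] yaw_y 0.051 shift [  1.2 -11.6  -0. ]
turn about tool z -0.002
```

Correct by -11.6 mm along tool y, release, rise, and go over tin B.

```bash
python3 -m pendant '{"grip":[-1,-1,-1,-1,-1],"linear":[[0,-3,0],[0,-4,0],[0,-3,0],[0,-1.6,0],[0,0,0]],"angular":[[0,0,0],[0,0,0],[0,0,0],[0,0,0],[0,0,0]]}'
python3 -m pendant '{"grip":[1,1,1,1,1,1,1,1,1,1,1],"linear":[[0,0,0],[0,0,0],[0,0,0],[0,0,0],[0,0,0],[0,0,0],[0,0,-20],[0,0,-30],[0,0,-30],[0,0,-30],[0,0,-30]],"angular":[[0,0,0],[0,0,0],[0,0,0],[0,0,0],[0,0,0],[0,0,0],[0,0,0],[0,0,0],[0,0,0],[0,0,0],[0,0,0]]}'
python3 -m pendant '{"grip":[1,1,1,1,1,1,1,1,1],"linear":[[20,-15,0],[20,-15,0],[22,-17,0],[22,-17,0],[22,-17,0],[20,-17,0],[20,-15,0],[10,-5,0],[0,0,0]],"angular":[[0,0,0],[0,0,0],[0,0,0],[0,0,0],[0,0,0],[0,0,0],[0,0,0],[0,0,0],[0,0,0]]}'
python3 - <<'E'
from h import *
ps=pose(); togo([434.3,138,79],.08); print(proj('wrist',[434.3,138,110],ps))
w=snap('wrist','w5'); a=snap('top','t5')[110:250,230:440]
a=cv2.resize(a,(525,350),interpolation=cv2.INTER_CUBIC)
cv2.imwrite('pics/m6.png',np.hstack([a,w[0:350,150:420]])[:,:,::-1])
E
```

```text
t: 22.85
ee_pos: [551.2, -26.6, 79.0]
orientation: [-2.16, -2.28, 0.001]
ft_force: [-0.6, -0.3, -4.2]
width: 13.7
grasp_force: 30.0
t: 23.77
ee_pos: [551.8, -27.4, 220.4]
orientation: [-2.162, -2.279, 0.0]
ft_force: [-0.3, -0.0, -0.2]
width: 83.4
grasp_force: 0.0
t: 24.52
ee_pos: [425.1, 123.4, 219.2]
orientation: [-2.159, -2.282, -0.0]
ft_force: [0.1, 0.7, -0.3]
width: 87.6
grasp_force: 0.0
pos [425.1 123.4 219.2] yaw_y 0.055 shift [ 14.1  10.  140.2]
turn about tool z -0.025
[334.26879756 182.72842748]
```

View pics/m6.png

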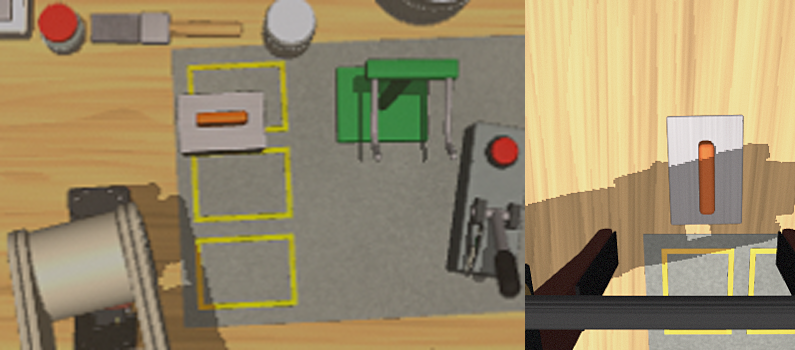

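Tin A now stands between bay0 and bay1, handle at about (319,157) in the full top image. It was knocked aside after I let go. Tin B's handle at wrist (331,177) is as predicted within 2 mm. I'll load B first, then mend A.

```bash
python3 - <<'E'
from h import *
A,B=[at('top',u/2.5+230-.3,v/2.5+110-.3,110) for u,v in((196,120),(248,116))]; print((A+B)/2,np.linalg.norm(A-B),np.arctan2(*(A-B)[:2][::-1]))
E
python3 -m pendant '{"grip":[1,1,1,1,1,1,1,1],"linear":[[7,4.5,20],[7,4.5,20],[0,0,25],[0,0,25],[0,0,25],[0,0,17],[0,0,8],[0,0,0]],"angular":[[0,0,-0.025],[0,0,0],[0,0,0],[0,0,0],[0,0,0],[0,0,0],[0,0,0],[0,0,0]]}'
python3 -m pendant '{"grip":[-1,-1,-1,-1,-1,-1,-1,-1,-1,-1,-1,-1],"linear":[[0,0,0],[0,0,0],[0,0,0],[0,0,0],[0,0,0],[0,0,0],[0,0,0],[0,0,0],[0,0,0],[0,0,0],[0,0,0],[0,0,0]],"angular":[[0,0,0],[0,0,0],[0,0,0],[0,0,0],[0,0,0],[0,0,0],[0,0,0],[0,0,0],[0,0,0],[0,0,0],[0,0,0],[0,0,0]]}'
python3 -m pendant '{"grip":[-1,-1,-1,-1],"linear":[[0,0,0],[0,0,0],[0,0,0],[0,0,0]],"angular":[[0,0,0],[0,0,0],[0,0,0],[0,0,0]]}'
python3 -c "
from h import *
togo([437.2,-37.3,79],.054)"
```

```text
[623.6936591   -3.03067261 110.        ] 64.60444856035068 1.659826611829293
t: 25.28
ee_pos: [433.8, 135.7, 77.4]
orientation: [-2.133, -2.304, 0.004]
ft_force: [-0.4, 0.5, -0.0]
width: 88.1
grasp_force: 0.0
t: 26.28
ee_pos: [433.9, 136.7, 79.0]
orientation: [-2.133, -2.306, 0.001]
ft_force: [-1.6, 0.7, 0.3]
width: 14.0
grasp_force: 30.0
t: 26.62
ee_pos: [433.9, 136.7, 79.0]
orientation: [-2.133, -2.306, 0.0]
ft_force: [-0.7, 0.8, 0.1]
width: 14.0
grasp_force: 30.0
pos [433.9 136.7  79. ] yaw_y 0.078 shift [-173.7  -10.3    0. ]
turn about tool z 0.024
```

```bash
python3 -m pendant '{"grip":[-1,-1,-1,-1,-1,-1,-1,-1,-1,-1,-1],"linear":[[-5,-0.3,0],[-12,-0.7,0],[-20,-1.1,0],[-22,-1.2,0],[-22,-1.3,0],[-22,-1.3,0],[-22,-1.3,0],[-22,-1.2,0],[-16,-1,0],[-8,-0.4,0],[-4,-0.2,0]],"angular":[[0,0,0],[0,0,0],[0,0,0],[0,0,0],[0,0,0],[0,0,0],[0,0,0],[0,0,0.012],[0,0,0.012],[0,0,0],[0,0,0]]}'
python3 -m pendant '{"grip":[-1,-1],"linear":[[0,0,0],[0,0,0]],"angular":[[0,0,0],[0,0,0]]}'
python3 -c "
from h import *
togo([437.2,-38.5,79],.054)"
```

```text
t: 27.53
ee_pos: [437.2, -39.7, 79.0]
orientation: [-2.162, -2.279, 0.0]
ft_force: [-0.4, -0.4, -2.7]
width: 13.4
grasp_force: 30.0
t: 27.7
ee_pos: [437.2, -38.3, 79.0]
orientation: [-2.16, -2.281, 0.0]
ft_force: [0.4, -0.7, -2.9]
width: 13.6
grasp_force: 30.0
pos [437.2 -38.3  79. ] yaw_y 0.054 shift [-0.2  0.  -0. ]
turn about tool z 0.0
```

```bash
python3 -m pendant '{"grip":[1,1,1,1,1,1,1,1,1,1,1],"linear":[[0,0,0],[0,0,0],[0,0,0],[0,0,0],[0,0,0],[0,0,0],[0,0,-20],[0,0,-30],[0,0,-30],[0,0,-30],[0,0,-30]],"angular":[[0,0,0],[0,0,0],[0,0,0],[0,0,0],[0,0,0],[0,0,0],[0,0,0],[0,0,0],[0,0,0],[0,0,0],[0,0,0]]}'
python3 -m pendant '{"grip":[1,1,1,1,1,1,1,1,1,1],"linear":[[3,22,0],[3,22,0],[3,24,0],[3,24,0],[3,24,0],[3,24,0],[3,24,0],[4,24,0],[0,0,0],[0,0,0]],"angular":[[0,0,0],[0,0,0],[0,0,0],[0,0,0],[0,0,0],[0,0,0],[0,0,0],[0,0,-0.035],[0,0,0],[0,0,0]]}'
python3 - <<'E'
from h import *
ps=pose(); togo([623.7,-3,79],.089); print(proj('wrist',[623.7,-3,110],ps))
w=snap('wrist','w6'); a=snap('top','t6')[110:250,230:440]; a=cv2.resize(a,(525,350),interpolation=cv2.INTER_CUBIC)
cv2.imwrite('pics/m7.png',np.hstack([a,w[0:350,150:420]])[:,:,::-1])
E
```

```text
t: 28.62
ee_pos: [436.9, -38.5, 220.5]
orientation: [-2.16, -2.28, 0.0]
ft_force: [0.5, -0.9, -0.9]
width: 84.1
grasp_force: 0.0
t: 29.45
ee_pos: [624.0, -3.2, 218.4]
orientation: [-2.12, -2.318, 0.001]
ft_force: [-0.7, 0.7, -0.0]
width: 87.7
grasp_force: 0.0
pos [624.   -3.2 218.4] yaw_y 0.089 shift [ 2.000e-01 -1.000e-01  1.394e+02]
turn about tool z 0.0
[322.55986301 198.41371839]
```

View pics/m7.png

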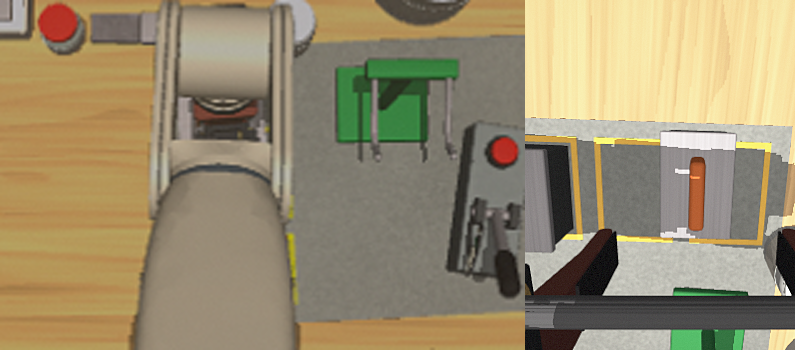

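Only the gap between bays is covered by tin A, and its handle matches the prediction. I'll grip it and slide it back to bay1, keeping clear of the can by bay0.

```bash
python3 -m pendant '{"grip":[1,1,1,1,1,1,1,1],"linear":[[0,0,20],[0,0,25],[0,0,25],[0,0,25],[0,0,22],[0,0,15],[0,0,7],[0,0,0]],"angular":[[0,0,0],[0,0,0],[0,0,0],[0,0,0],[0,0,0],[0,0,0],[0,0,0],[0,0,0]]}'
python3 -m pendant '{"grip":[-1,-1,-1,-1,-1,-1,-1,-1,-1,-1,-1,-1],"linear":[[0,0,0],[0,0,0],[0,0,0],[0,0,0],[0,0,0],[0,0,0],[0,0,0],[0,0,0],[0,0,0],[0,0,0],[0,0,0],[0,0,0]],"angular":[[0,0,0],[0,0,0],[0,0,0],[0,0,0],[0,0,0],[0,0,0],[0,0,0],[0,0,0],[0,0,0],[0,0,0],[0,0,0],[0,0,0]]}'
python3 -m pendant '{"grip":[-1,-1,-1,-1],"linear":[[0,0,0],[0,0,0],[0,0,0],[0,0,0]],"angular":[[0,0,0],[0,0,0],[0,0,0],[0,0,0]]}'
python3 -c "
from h import *
togo([552.3,-30.9,79],.053)"
```

```text
t: 30.22
ee_pos: [621.7, -3.6, 78.7]
orientation: [-2.119, -2.316, 0.004]
ft_force: [-0.1, 0.0, -0.6]
width: 87.9
grasp_force: 0.0
t: 31.22
ee_pos: [623.6, -3.4, 80.0]
orientation: [-2.12, -2.318, 0.0]
ft_force: [-0.6, -1.2, -0.4]
width: 13.5
grasp_force: 30.0
t: 31.55
ee_pos: [623.6, -3.5, 80.0]
orientation: [-2.12, -2.318, 0.0]
ft_force: [-0.3, 0.5, -0.6]
width: 13.8
grasp_force: 30.0
pos [623.6  -3.5  80. ] yaw_y 0.089 shift [-21.  -73.5   1. ]
turn about tool z 0.036
```

```bash
python3 -m pendant '{"grip":[-1,-1,-1,-1,-1,-1,-1,-1,-1],"linear":[[-1,-4,0],[-3,-9,0],[-4,-14,0],[-4,-14,0],[-4,-14,0],[-3,-11,0],[-2,-5,0],[0,-2.5,0],[0,0,0]],"angular":[[0,0,0],[0,0,0],[0,0,0.012],[0,0,0.012],[0,0,0.012],[0,0,0],[0,0,0],[0,0,0],[0,0,0]]}'
python3 -m pendant '{"grip":[-1,-1],"linear":[[0,0,0],[0,0,0]],"angular":[[0,0,0],[0,0,0]]}'
python3 -m pendant '{"grip":[1,1,1,1,1,1,1,1,1,1,1,1],"linear":[[0,0,0],[0,0,0],[0,0,0],[0,0,0],[0,0,0],[0,0,0],[0,0,-20],[0,0,-30],[0,0,-35],[0,0,-35],[0,0,-35],[0,0,-35]],"angular":[[0,0,0],[0,0,0],[0,0,0],[0,0,0],[0,0,0],[0,0,0],[0,0,0],[0,0,0],[0,0,0],[0,0,0],[0,0,0],[0,0,0]]}'
python3 -c "
from h import *
togo([589.5,-356.5,340],.0)"
```

```text
t: 32.3
ee_pos: [551.1, -29.9, 80.0]
orientation: [-2.161, -2.279, 0.001]
ft_force: [0.8, -1.1, -2.5]
width: 14.0
grasp_force: 30.0
t: 32.47
ee_pos: [552.2, -29.6, 80.0]
orientation: [-2.161, -2.28, 0.0]
ft_force: [-1.7, 0.7, -0.9]
width: 13.9
grasp_force: 30.0
t: 33.47
ee_pos: [551.5, -29.7, 271.9]
orientation: [-2.162, -2.279, -0.0]
ft_force: [0.9, -1.3, -0.4]
width: 87.2
grasp_force: 0.0
pos [551.5 -29.7 271.9] yaw_y 0.053 shift [-328.3   20.6  -68.1]
turn about tool z 0.053
```

```bash
python3 -m pendant '{"grip":[-1,-1,-1,-1,-1,-1,-1,-1,-1,-1,-1,-1],"linear":[[0,0,-34],[0,0,-34],[-25,2,0],[-35,2.2,0],[-35,2.2,0],[-35,2.2,0],[-35,2.2,0],[-35,2.2,0],[-35,2.2,0],[-35,2,0],[-34,1.8,0],[-24,1.6,0]],"angular":[[0,0,0],[0,0,0],[0,0,0],[0,0,0],[0,0,0],[0,0,0],[0,0,0],[0,0,0],[0,0,0],[0,0,0],[0,0,0],[0,0,0]]}'
python3 -m pendant '{"grip":[-1,-1,-1],"linear":[[0,0,0],[0,0,0],[0,0,0]],"angular":[[0,0,0],[0,0,0],[0,0,0]]}'
python3 - <<'E'
from h import *
togo([589.5,-356.5,104],0)
a=snap('top','t7')[110:250,150:360]; b=snap('scene','s7')[130:320,170:500]
cv2.imwrite('pics/m8.png',np.vstack([cv2.resize(a,(450,300),interpolation=cv2.INTER_CUBIC),cv2.resize(b,(450,259))])[:,:,::-1])
E
```

```text
t: 34.47
ee_pos: [589.5, -359.1, 337.8]
orientation: [2.163, 2.278, -0.001]
ft_force: [0.3, 0.8, -0.4]
width: 11.1
grasp_force: 0.0
t: 34.72
ee_pos: [589.6, -355.5, 337.7]
orientation: [-2.161, -2.279, -0.0]
ft_force: [0.2, 0.6, 0.4]
width: 0.7
grasp_force: 0.0
pos [ 589.6 -355.5  337.7] yaw_y 0.053 shift [ -1.2   0.  233.7]
turn about tool z 0.053
```

View pics/m8.png

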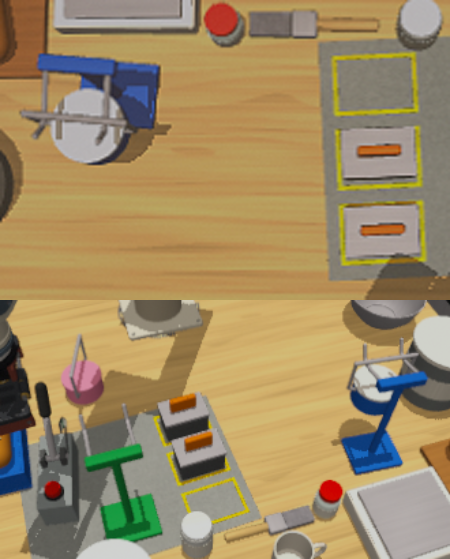

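Both tins are in bays 1 and 2, the pail is on the blue hook, and the lever is still up. Checking numerically.

Run:
```python
from h import *
for n,a,b,z in [('A',(358,152),(401,149.5),110),('B',(361,230),(405,229),110),('bar',(21,116),(131,125),264)]:
    A,B=[at('top',u/2.143+150-.3,v/2.143+110-.3,z) for u,v in(a,b)]; print(n,(A+B)/2,np.linalg.norm(A-B),np.arctan2(*(A-B)[:2][::-1]))
```

```text
A [551.98155282 -29.38693588 110.        ] 62.038731492582194 1.640782804248909
B [438.67291019 -35.53773827 110.        ] 63.115360723378195 1.6046419122394269
bar [572.89260319 374.16211198 264.        ] 148.66522743345467 1.4966033024164997
```

All within tolerance (tins within about 3 mm, bar within 5 mm). Now pressing the button.

```bash
python3 -m pendant '{"grip":[-1,-1,-1,-1,-1,-1,-1,-1,-1,-1,-1],"linear":[[-1,0,20],[0,0,27],[0,0,27],[0,0,27],[0,0,27],[0,0,27],[0,0,27],[0,0,22],[0,0,15],[0,0,6],[0,0,0]],"angular":[[0,0,0],[0,0,0],[0,0,0],[0,0,0],[0,0,0],[0,0,0],[0,0,0],[0,0,0],[0,0,0],[0,0,0],[0,0,0]]}'
python3 -m pendant '{"grip":[-1,-1,-1,-1,-1,-1,-1,-1],"linear":[[0,0,3],[0,0,3],[0,0,3],[0,0,2],[0,0,1],[0,0,0],[0,0,0],[0,0,0]],"angular":[[0,0,0],[0,0,0],[0,0,0],[0,0,0],[0,0,0],[0,0,0],[0,0,0],[0,0,0]]}'
```

```text
t: 35.73
ee_pos: [589.5, -356.1, 112.0]
orientation: [-2.159, -2.279, 0.001]
ft_force: [0.2, 0.6, -0.2]
width: 0.8
grasp_force: 0.0
t: 36.4
ee_pos: [590.5, -357.6, 101.9]
orientation: [2.161, 2.278, 0.001]
ft_force: [0.5, -0.7, 4.7]
width: 0.3
grasp_force: 2.5
```

```bash
python3 -m pendant '{"grip":[-1,-1,-1,-1,-1,-1,-1,-1],"linear":[[0,0,2],[0,0,2],[0,0,1],[0,0,0],[0,0,0],[0,0,0],[0,0,0],[0,0,0]],"angular":[[0,0,0],[0,0,0],[0,0,0],[0,0,0],[0,0,0],[0,0,0],[0,0,0],[0,0,0]]}'
python3 - <<'E'
from h import *
s=snap('scene','s8'); cv2.imwrite('pics/m9.png',cv2.resize(s[150:320,120:320],(600,510),interpolation=cv2.INTER_CUBIC)[:,:,::-1])
E
```

```text
t: 37.07
ee_pos: [590.5, -357.5, 96.4]
orientation: [2.161, 2.278, 0.0]
ft_force: [3.9, -0.5, 5.1]
width: 0.2
grasp_force: 2.5
```

View pics/m9.png

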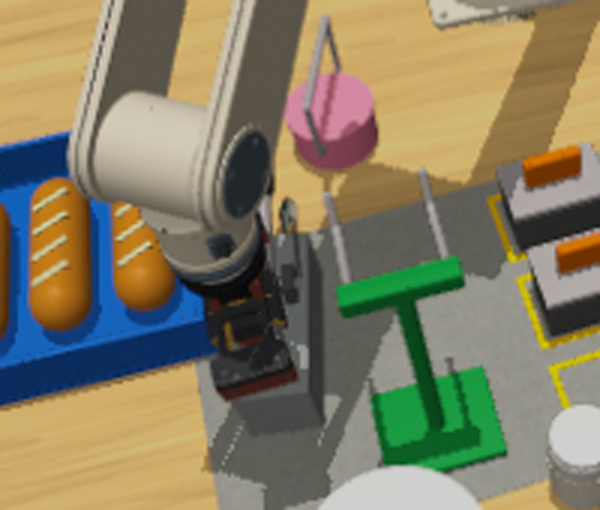

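The lever is hidden behind the arm. I'll hold a moment longer, rise straight up and check.

```bash
python3 -m pendant '{"grip":[-1,-1,-1,-1,-1,-1,-1,-1,-1,-1],"linear":[[0,0,1],[0,0,0],[0,0,0],[0,0,0],[0,0,0],[0,0,0],[0,0,0],[0,0,0],[0,0,0],[0,0,0]],"angular":[[0,0,0],[0,0,0],[0,0,0],[0,0,0],[0,0,0],[0,0,0],[0,0,0],[0,0,0],[0,0,0],[0,0,0]]}'
python3 -m pendant '{"grip":[-1,-1,-1,-1,-1,-1,-1,-1,-1,-1,-1],"linear":[[0,0,-5],[0,0,-15],[0,0,-27],[0,0,-27],[0,0,-27],[0,0,-27],[0,0,-27],[0,0,-27],[0,0,-27],[0,0,-27],[0,0,0]],"angular":[[0,0,0],[0,0,0],[0,0,0],[0,0,0],[0,0,0],[0,0,0],[0,0,0],[0,0,0],[0,0,0],[0,0,0],[0,0,0]]}'
python3 - <<'E'
from h import *
w=snap('wrist','w9'); t=snap('top','t9'); s=snap('scene','s9')
print(proj('scene',[384,-332,141]))
cv2.imwrite('pics/m10.png',np.vstack([s[100:330,170:500],t[110:280,130:460]])[:,:,::-1])
E
```

```text
t: 37.95
ee_pos: [590.5, -357.6, 96.3]
orientation: [2.161, 2.278, 0.001]
ft_force: [2.0, -0.8, 10.1]
width: 0.6
grasp_force: 5.4
t: 38.87
ee_pos: [590.8, -357.9, 337.4]
orientation: [2.158, 2.275, 0.002]
ft_force: [-0.1, -0.4, 0.8]
width: 0.5
grasp_force: 0.0
[206.57257407 203.38502441]
```

View pics/m10.png

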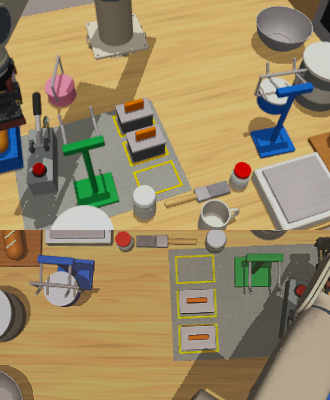

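The grip is at scene (206.5,203), which matches the predicted down position (206.6,203.4). The tins are in their bays, the pail hangs on the hook, and the robot is clear.

```bash
python3 -c "
from workcell import ctrl
print(ctrl.close_job())"
```

```text
the job is handed in; nothing more can be done
None
```

The job is handed in, but no verdict came back; by my last pictures both tins stand in bays, the blue pail hangs on the blue hook, and the lever dropped fully down after the button press. One tin was knocked out of its bay on the way and I slid it back; no green pail and no third tin were present.

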